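Set the ring guide to its middle notch and bring the ring mould up to the stop

ROBOT

A 7-joint arm with a two-finger parallel gripper is mounted at the origin on a cart in front of the work surface, level with it; the furniture and walls round the work are solid. World frame = base frame: x ahead of the robot, y to its left, z up, the work surface at z = 0. Lengths are in mm, angles in rad, forces in N, time in s.
With the tool pointing down it reaches from about 350 to 900 mm from the base axis. Payload 7.2 kg.
Tool frame: the origin (TCP) lies between the finger pads; the fingertips stand 22 mm ahead of it and the grasp point (between the pads) lies 3 mm ahead of it; z points along the fingers, y is the direction in which the jaws open and shut (so a half turn about z gives the same grasp; the last joint's range is limited). The gripper opens to 88 mm and grips with 3 to 60 N. Pads are 20 mm wide; open, the fingers measure 115 mm over their backs; the gripper's body (75 mm by 178 mm) begins 61 mm behind the grasp point.
Start: joints at [-1.228, 0.411, -0.013, 1.596, 0.006, 1.134, -0.082], TCP at [249.599, 573, 244.653] pointing down, gripper open.
Joint ranges: [-2.95, 2.95], [-0.29, 1.99], [-1.47, 1.44], [0.14, 2.54], [-1.03, 4.17], [0.13, 1.85], [-2.86, 2.86]. Speed limits (rad/s): [2.39, 2.39, 3.01, 3.01, 3.14, 3.14, 3.14].

INTERFACE

Orientations are given as a unit quaternion [w, x, y, z].
In Python, from station import ctrl, imaging, sign_off, finder gives the robot as it stands.
- The arm moves only by the shell command python3 -m inch 'ROWS' [FORCE]. ROWS is JSON, one flat list of numbers, 7 for each row, row after row: the finger opening in m, from 0 to 0.0878, then the shift along the world's x, y, z in m, then the turn, a rotation vector about the world's x, y, z in rad. A call has 1 to 12 rows; each row is the pose to reach, as a shift and turn from the pose commanded when the call began; what a row does not reach only later rows make up. A row lasts 1/12 s, in which the tool goes at most 41.7 mm and 7.16 degrees, less where a joint would pass 70% of its speed; a pose out of reach is approached as far as the arm can. A call with a gripper value outside its range is refused whole. The fingers move at their own pace and stop on an object; FORCE is the grip in N (left out, the last holds). Time passes only in rows, so rows that repeat a pose let the fingers close. It gives the time, the measured TCP pose, the force and the opening at its end, in the units of the state.
- ctrl.state(): the state, without advancing time (a new reading comes with each control period).
- imaging.camera(name): name is "scene" or "top" or "wrist"; returns a dict with "image" (384x512x3 uint8, red, green, blue), "intrinsics" (3x3 intrinsics, pixels), "R" (3x3) and "t" (3): a world point X has camera coordinates R X + t. Camera axes: x right, y down, z forward; pixel columns grow to the right and rows downward; lengths in mm; the calibration is good to about 2 mm. A picture is of the moment at which its call begins. There is no depth.
- sign_off(): hands the job in, once; it reports no verdict.
Trained networks look in a picture, given as the dict that the camera call returned (one of the last four; its "shot" number tells which), for a name from the list of things; names that differ only in an ending like _2 or _b are one class to them, and where a whole thing is asked for, a point or a joint stands for the part that bears it (a point fixed in the world has none). Each returns a list of dicts, best first, with "confidence" (0 to 1); they miss things now and then, are a little off and sometimes report something else, mostly with a low value. They report only what shows in the picture. A call takes as long as a camera call. They do not tell look-alikes from the thing itself.
- finder.outline_of(picture, label): "mask" (384x512 bool, what is visible of it) and "pixel" ([column, row] in pixels, amid what is visible of it).
The state is a dict: "time_s": time; "qpos": joint angles; "dq": joint speeds; "effort": joint torques, N m; "tcp_pos": TCP position; "eef_rot": TCP orientation; "ft_force": force on the tool from outside, world axes, zero at the start; "wrist_torque": the same for the moment, N m; "gripper_width": finger opening in mm.
Only numpy, scipy, OpenCV 4.12 (cv2) and the standard library are available. Lean on these libraries where they do the work, as an engineer would, in place of code of your own. Each camera call takes 0.05 s, during which the arm holds its last target.

TASK

Set up the ring guide for filling: with the fingertips push the grey stop along its rail to the right, over the first notch, until its catch clicks into the second (middle) one, without running past it. Then push the ring mould that stands in the guide's channel along the channel until it touches the stop, gently enough that the stop stays in its notch. Only push, and gently, without gripping or lifting anything, and leave the other things on the table where they are.

Things in the scene. Friction and masses are not known exactly. Their poses are not given: they have to be found in the camera images.
- ring_guide: Ring guide, fixed to the table: white bed x -58 to +68, y -185 to +190 mm, 8 mm thick, with a channel along y and an aluminium rail (x 36 to 56 mm, top 36 mm above the table) along its back. Origin on the table under the bed; own x points away from the robot, y left along the channel, z up; yaw up to 0.3 rad.
- channel (a point): Centre line of the guide's channel (x = -4 mm, y = 0 of ring_guide) on its floor, 8 mm above the table. The channel is 80 mm wide, between a front lip (8 mm thick, top 16 mm above the table) and the rail, and open at both ends. Axes as ring_guide.
- notch1 (a point): First of three crosswise notches in the rail's top, 11 mm wide, 8 mm deep, at y = -60, -100, -140 mm of ring_guide; its middle, level with the rail's top. Axes as ring_guide.
- notch2 (a point): Second (middle) notch, the wanted one: its middle, level with the rail's top. Axes as ring_guide.
- notch3 (a point): Third notch: its middle, level with the rail's top. Axes as ring_guide.
- stop (a joint): Travel of the grey stop along the rail (m), growing to the right (-y of ring_guide): range -0.010 to 0.165, start 0 to 0.035, in the first, second, third notch at 0.065, 0.105, 0.145. Sliding takes about 1 N, leaving a notch about 5 N; within about 3.5 mm of a notch it snaps in by itself and the push on it dips.
- stop_face (a point): Centre of the stop plate's left face, the face to push, on the channel's centre line, 33.5 mm above the table; moves with the stop (y in ring_guide = 20 mm minus the travel). Plate 74 mm wide, 12 mm thick, 11 to 56 mm above the table; its saddle on the rail is 58 mm high, with a black knob to 71 mm. Own y points out of the face (left), x away from the robot.
- catch (a joint): Drop of the sprung roller with the black knob in the stop's saddle (m): 0 while it rides on the rail's top, about 0.0044 when it has dropped into a notch. It stands 15 mm to the right of the stop's left face. Not to be handled.
- ring_mould: Steel ring mould, an upright open tube 69 mm in outer diameter, 45 mm tall, about 68 g, loose in the guide's channel to the left of the stop, its centre 120 to 145 mm left of the guide's origin. Stands on four tiny feet 1 mm high; origin at the centre of its lower rim, z up.
- nozzle_a: Bystander: white piping nozzle, a cone 28 mm wide and 48 mm tall standing in front of the guide. Origin at the centre of its underside.
- nozzle_b: Bystander: white piping nozzle, a cone 29 mm wide and 50 mm tall standing in front of the guide, right of the other nozzle. Origin at the centre of its underside.
- tape: Bystander: roll of beige tape lying flat, 98 mm wide, 25 mm tall, in front of the guide's left end. Origin at the centre of its underside.
- timer: Bystander: kitchen timer, 64 mm wide, 44 mm tall, behind the guide. Origin at the centre of its underside.
Things that resemble listed ones, but are neither listed nor needed, are in the scene too. Leave any orange or yellow look-alike of the ring_mould alone.

How it is judged:
By the outcome, as a careful person would: the job done as asked, in the order asked, and still so for the second after the job is handed in, with the robot touching nothing.
It also fails if it takes over 67 s, if anything falls off the work surface, if the arm or the gripper's body presses on something with over 40 N, if the wrist force passes 120 N, or if a joint passes its speed limit or range.

## Working session

There is one attempt and no reset: what is moved stays moved. The work goes in short steps, Python scripts to look and compute and a shell command to move; the robot and the scene stay as the last step left them, time stands still between calls to the robot, and variables do not carry over. Pictures are saved under pics/ and viewed, and the job is handed in when it is done.

```bash
ls; mkdir -p pics
python3 - <<'E'
from station import ctrl, imaging, finder
import cv2
s=ctrl.state();print({k:s[k] for k in s if k in('time_s','tcp_pos','eef_rot','ft_force','gripper_width')})
for n in("scene","top"):
    p=imaging.camera(n);cv2.imwrite(f'pics/{n}0.png',cv2.cvtColor(p['image'],cv2.COLOR_RGB2BGR))
    print(n,p['intrinsics'],p['R'],p['t'])
    for l in("ring_guide","stop_face","ring_mould"):
        print(l,[(round(d['confidence'],2),d['pixel'],int(d['mask'].sum())) for d in finder.outline_of(p,l)])
print(ctrl.state()['time_s'])
E
```

```text
pics
{'time_s': 0.0, 'tcp_pos': array([249.42473244, 572.54449406, 243.81256529]), 'eef_rot': array([-1.01188841e-04,  2.03929335e-01,  9.78985288e-01, -7.89241814e-04]), 'ft_force': array([ 0.44772054, -0.37149704, -0.52946664]), 'gripper_width': 87.94158286218372}
scene [[444.65339173   0.         252.48897836]
 [  0.         444.65339173 188.64213001]
 [  0.           0.           1.        ]] [[ 0.52771896 -0.84926766  0.01603578]
 [-0.61522632 -0.39517047 -0.68215605]
 [ 0.58566994  0.35012105 -0.73103076]] [-239.58995721  402.28424292  578.9314702 ]
ring_guide [(0.56, [290.5, 240.5], 10736), (0.27, [206.5, 205.6], 1013)]
stop_face [(0.63, [285.9, 222.0], 776)]
ring_mould [(0.81, [174.5, 169.9], 937), (0.71, [204.2, 206.4], 1015), (0.62, [290.2, 241.1], 10625), (0.58, [131.9, 196.7], 1098)]
top [[453.50014861   0.         249.65581993]
 [  0.         453.50014861 195.16416548]
 [  0.           0.           1.        ]] [[-0.07363529 -0.99728088  0.00294803]
 [-0.97698457  0.07154265 -0.20095474]
 [ 0.20019741 -0.01767754 -0.97959609]] [ 74.49655342 529.98382316 883.88702953]
ring_guide [(0.73, [276.7, 210.4], 10038)]
stop_face [(0.81, [278.1, 200.7], 574)]
ring_mould [(0.94, [130.6, 257.2], 352), (0.89, [143.9, 198.2], 382), (0.5, [206.9, 218.9], 250)]
0.4
```

View pics/scene0.png

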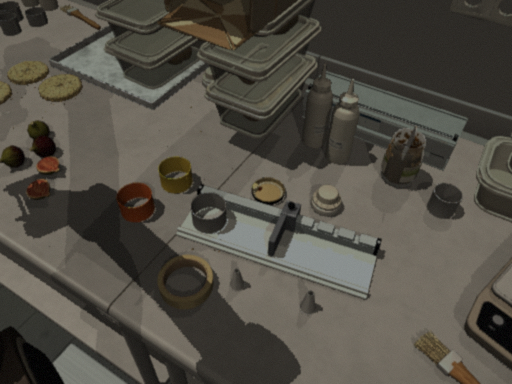

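View pics/top0.png

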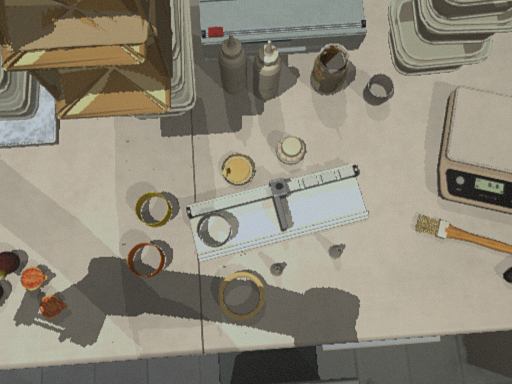

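```bash
cat > h.py <<'E'
import numpy as np, cv2
def proj(p,X):
    c=np.asarray(X,float)@np.asarray(p['R']).T+np.asarray(p['t']); u=c@np.asarray(p['intrinsics']).T
    return u[:,:2]/u[:,2:]
def g2w(pose,X):
    x,y,a=pose;X=np.asarray(X,float).reshape(-1,3)
    c,s=np.cos(a),np.sin(a)
    return np.c_[x+c*X[:,0]-s*X[:,1],y+s*X[:,0]+c*X[:,1],X[:,2]]
def box(x0,x1,y0,y1,z0,z1): return np.array([[x,y,z] for x in(x0,x1) for y in(y0,y1) for z in(z0,z1)])
def save(img,name,crop=None,f=1):
    if crop: img=img[crop[1]:crop[3],crop[0]:crop[2]]
    img=cv2.resize(img,None,fx=f,fy=f,interpolation=cv2.INTER_CUBIC)
    cv2.imwrite('pics/'+name,cv2.cvtColor(img,cv2.COLOR_RGB2BGR))
def ray(p,px,z):
    d=np.asarray(p['R']).T@np.linalg.inv(p['intrinsics'])@np.array([px[0],px[1],1.]);o=-np.asarray(p['R']).T@np.asarray(p['t'])
    return o+d*(z-o[2])/d[2]
E
python3 - <<'E'
from h import *
from station import ctrl, imaging, finder
from scipy.optimize import minimize
import pickle
D={}
for n in("top","scene"):
    p=imaging.camera(n); m=finder.outline_of(p,"ring_guide"); D[n]=(p,m[0]['mask'].astype(np.uint8))
pickle.dump(D,open('d.pkl','wb'))
S=4
def sil(p,pose):
    im=np.zeros((384*S,512*S),np.uint8)
    for b in(box(-58,68,-185,190,0,8),box(36,56,-185,190,0,36)):
        q=proj(p,g2w(pose,b));h=cv2.convexHull(((q+.5)*S).astype(np.float32)).astype(np.int32);cv2.fillConvexPoly(im,h,1)
    return cv2.resize(im.astype(np.float32),(512,384),interpolation=cv2.INTER_AREA)
def cost(v,names):
    c=0
    for n in names:
        p,m=D[n]; s=sil(p,(v[0],v[1],v[2]/100)); c+=1-np.minimum(s,m).sum()/np.maximum(s,m).sum()
    return c
p=D['top'][0]; c=ray(p,(278,210),8); print(c)
for names in(("top",),("scene",),("top","scene")):
    best=min((minimize(cost,[c[0],c[1],a],args=(names,),method='Nelder-Mead',options=dict(initial_simplex=np.array([[c[0],c[1],a],[c[0]+15,c[1],a],[c[0],c[1]+15,a],[c[0],c[1],a+8]]))) for a in(-20,-5,10,25)),key=lambda r:r.fun)
    print(names,best.x,best.fun)
pose=(best.x[0],best.x[1],best.x[2]/100)
for n in D:
    p,m=D[n];im=p['image'].copy();im=cv2.resize(im,None,fx=4,fy=4,interpolation=cv2.INTER_CUBIC)
    for b,col in((box(-58,68,-185,190,8,8),(255,0,0)),(box(36,56,-185,190,36,36),(0,255,0)),*[(box(36,56,y-5.5,y+5.5,36,36),(255,0,255)) for y in(-60,-100,-140)]):
        q=((proj(p,g2w(pose,b[[0,2,6,4]]))+.5)*4).astype(int);cv2.polylines(im,[q],True,col,1)
    q=proj(p,g2w(pose,[[0,0,8]]))[0].astype(int)*4
    x0=max(0,q[0]-400);y0=max(0,q[1]-280);save(im,n+'1.png',(x0,y0,x0+800,y0+580))
    print(n,x0,y0)
E
```

```text
[506.32739575 -23.94437522   8.        ]
('top',) [499.07895112 -23.97310511  17.95682794] 0.0471419095993042
('scene',) [501.84063447 -27.40738744  18.34938845] 0.13709497451782227
('top', 'scene') [499.96938238 -25.84357071  18.03843311] 0.19421881437301636
top 716 568
scene 704 680
```

View pics/top1.png

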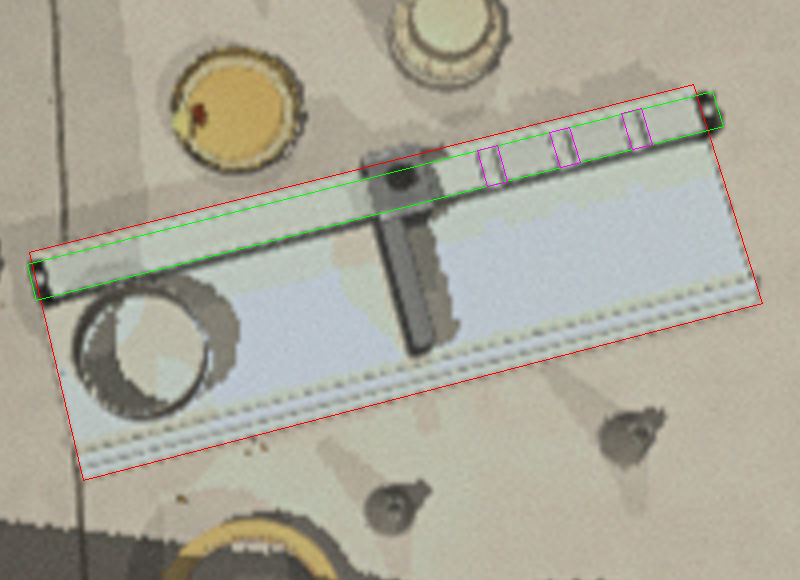

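View pics/scene1.png

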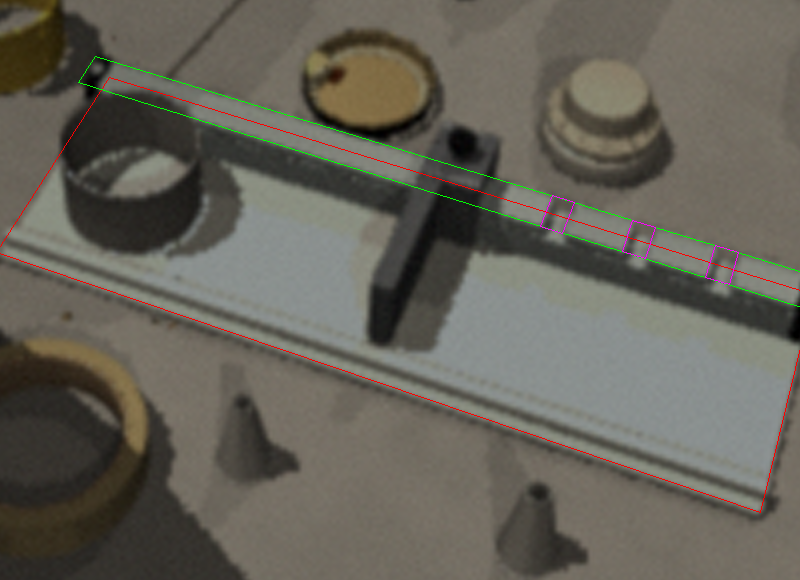

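```bash
cat >> h.py <<'E'
POSE=(500.0,-25.5,0.18)
def w2g(X,pose=POSE):
    x,y,a=pose;X=np.asarray(X,float).reshape(-1,3);c,s=np.cos(a),np.sin(a);dx,dy=X[:,0]-x,X[:,1]-y
    return np.c_[c*dx+s*dy,-s*dx+c*dy,X[:,2]]
E
python3 - <<'E'
from h import *
import pickle
D=pickle.load(open('d.pkl','rb'))
o={'top':(716,568),'scene':(704,680)}
def m(n,px,z): p=D[n][0]; q=((np.array(px)+o[n])/4); print(n,px,w2g(ray(p,q,z)).round(1))
m('top',(377,222),56);m('top',(409,352),56);m('top',(400,177),71)
m('scene',(462,140),71);m('scene',(372,288),56);m('scene',(370,335),11)
for px in((76,345),(210,345),(143,283),(143,418)): m('top',px,54)
print('ring center');m('top',(142,350),54)
m('scene',(131,155),54);m('scene',(131,225),9)
E
```

```text
top (377, 222) [[27.   8.1 56. ]]
top (409, 352) [[-42.  10.  56.]]
top (400, 177) [[43.9 -7.7 71. ]]
scene (462, 140) [[ 42.5 -11.4  71. ]]
scene (372, 288) [[-43.3   1.5  56. ]]
scene (370, 335) [[-37.3   2.6  11. ]]
top (76, 345) [[  4.1 172.9  54. ]]
top (210, 345) [[-13.  106.9  54. ]]
top (143, 283) [[ 26.6 132.4  54. ]]
top (143, 418) [[-40.5 148.7  54. ]]
ring center
top (142, 350) [[ -6.8 141.   54. ]]
scene (131, 155) [[-12.  135.3  54. ]]
scene (131, 225) [[-19.2 134.6   9. ]]
```

```bash
python3 -m inch '[0,0.015,-0.035,0,0,0,-0.06, 0,0.03,-0.07,0,0,0,-0.12, 0,0.045,-0.105,0,0,0,-0.18, 0,0.06,-0.14,0,0,0,-0.24, 0,0.075,-0.175,0,0,0,-0.30, 0,0.09,-0.21,0,0,0,-0.36, 0,0.105,-0.245,0,0,0,-0.42, 0,0.12,-0.28,0,0,0,-0.48, 0,0.135,-0.315,0,0,0,-0.54, 0,0.15,-0.35,0,0,0,-0.60, 0,0.165,-0.385,0,0,0,-0.66, 0,0.18,-0.42,0,0,0,-0.72]' 20
python3 -m inch '[0,0.014,-0.032,0,0,0,-0.065, 0,0.028,-0.064,0,0,0,-0.13, 0,0.042,-0.096,0,0,0,-0.195, 0,0.055,-0.128,0,0,0,-0.259, 0,0.055,-0.128,0,0,0,-0.259, 0,0.055,-0.128,0,0,0,-0.259, 0,0.055,-0.128,0,0,0,-0.259]'
```

```text
time_s: 1.6
tcp_pos: [430.0, 151.3, 245.1]
eef_rot: [0.0, 0.537, 0.844, 0.001]
ft_force: [1.6, 0.1, 1.1]
gripper_width: 11.1
time_s: 2.18
tcp_pos: [484.4, 25.5, 244.6]
eef_rot: [-0.0, 0.64, 0.768, 0.0]
ft_force: [0.2, 0.1, 0.6]
gripper_width: 0.7
```

```bash
python3 -m inch '[0,0,0,-0.03,0,0,0, 0,0,0,-0.06,0,0,0, 0,0,0,-0.09,0,0,0, 0,0,0,-0.12,0,0,0, 0,0,0,-0.14,0,0,0, 0,0,0,-0.14,0,0,0]'
python3 - <<'E'
from h import *
from station import imaging
for n in("scene","top"):
    save(imaging.camera(n)['image'],n+'2.png',(160,120,410,300),3)
E
```

```text
time_s: 2.68
tcp_pos: [481.7, 26.6, 101.2]
eef_rot: [-0.002, 0.639, 0.769, -0.002]
ft_force: [-1.2, 0.4, 0.3]
gripper_width: 0.6
```

View pics/scene2.png

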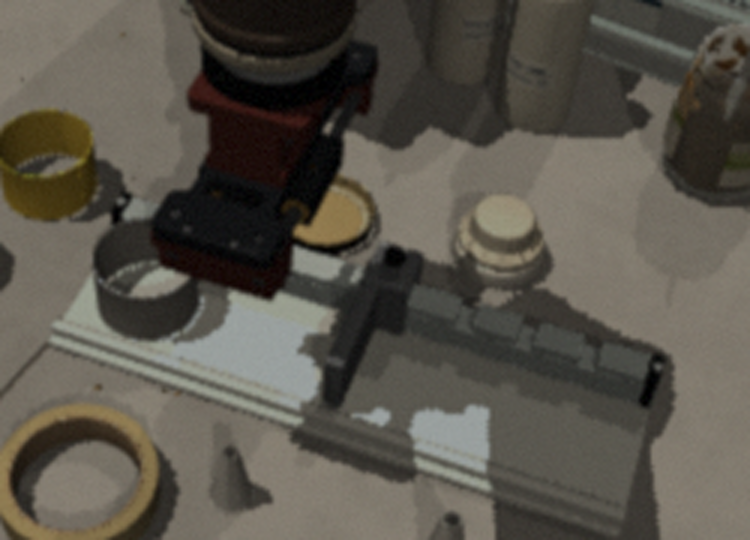

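View pics/top2.png

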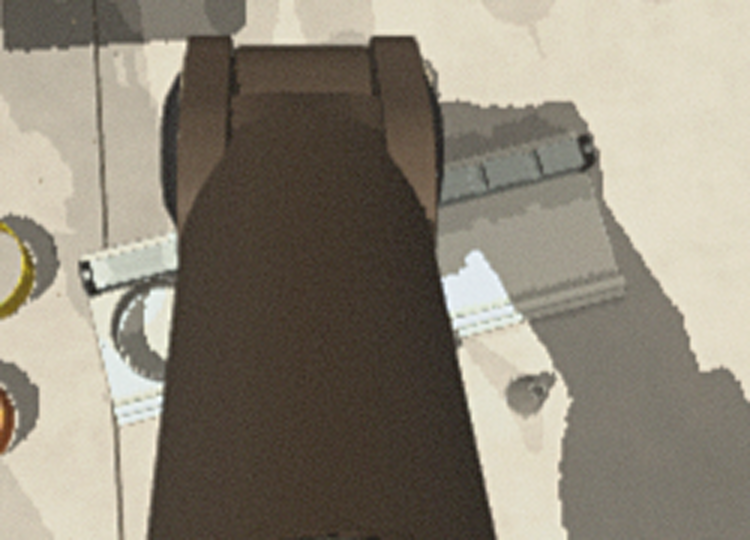

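Run:
```python
from h import *
from station import imaging
p=imaging.camera("wrist");im=p['image'].copy()
for y in (20-13,139-34.5):
    q=proj(p,g2w(POSE,[[-40,y,54],[30,y,54]]));print(q)
    cv2.line(im,tuple(int(v) for v in q[0]),tuple(int(v) for v in q[1]),(255,0,0),1)
print(proj(p,[[481.7,26.6,80]]))
save(im,'wrist2.png',None,1.5)
```

```text
[[197.15124849 289.98488424]
 [304.38248852 290.29725926]]
[[190.14217441 140.73582395]
 [313.02006893 141.07601229]]
[[244.64621816 240.83382304]]
```

View pics/wrist2.png

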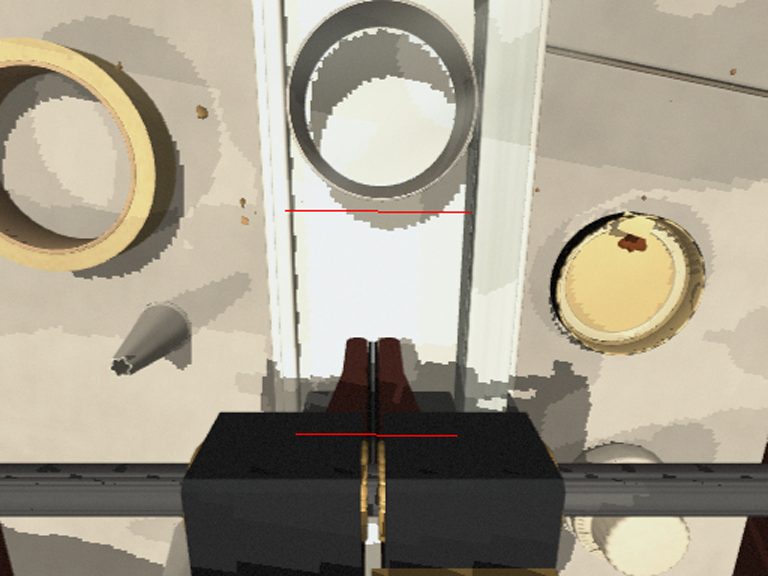

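```bash
python3 -m inch '[0,0,0,-0.015,0,0,0, 0,0,0,-0.03,0,0,0, 0,0,0,-0.045,0,0,0, 0,0,0,-0.053,0,0,0, 0,0,0,-0.053,0,0,0, 0,0,0,-0.053,0,0,0]'
python3 - <<'E'
from h import *
from station import imaging,ctrl
s=ctrl.state();print(s['tcp_pos'],w2g(s['tcp_pos']),s['ft_force'])
for n in("scene",):
    save(imaging.camera(n)['image'],n+'3.png',(160,120,410,300),3)
E
```

```text
time_s: 3.33
tcp_pos: [485.2, 25.2, 52.6]
eef_rot: [0.0, 0.64, 0.768, 0.0]
ft_force: [0.1, -0.4, 0.4]
gripper_width: 0.6
[485.16507604  25.2278227   52.5833587 ] [[-5.51346591 52.56413852 52.5833587 ]] [ 0.11715048 -0.43904345  0.36691934]
```

View pics/scene3.png

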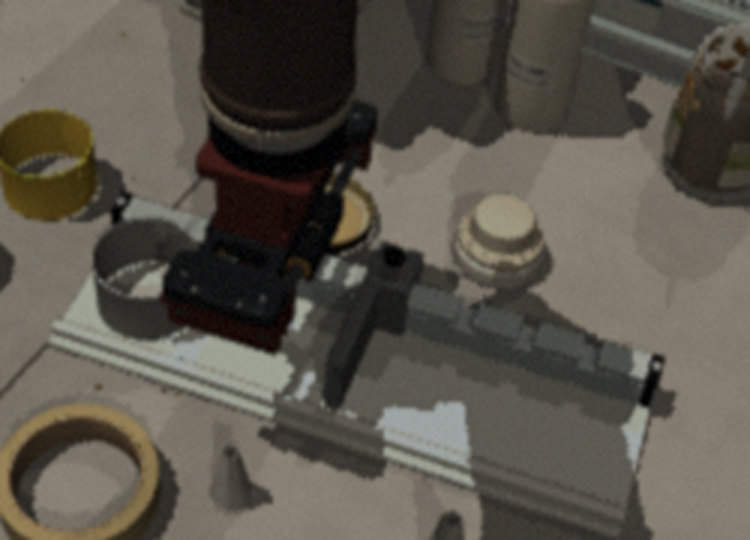

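```bash
python3 -m inch '[0,0.0009,-0.005,0,0,0,0, 0,0.0018,-0.010,0,0,0,0, 0,0.0027,-0.015,0,0,0,0, 0,0.0036,-0.020,0,0,0,0, 0,0.0042,-0.023,0,0,0,0, 0,0.0047,-0.026,0,0,0,0, 0,0.0047,-0.026,0,0,0,0]'
cat > st.py <<'E'
from h import *
from station import ctrl
s=ctrl.state();f=s['ft_force'];print('guide',w2g(s['tcp_pos'])[0].round(2),'push f along +y guide',round(float(f@np.array([-np.sin(.18),np.cos(.18),0])),2),'f',np.round(f,2),s['time_s'])
E
python3 st.py
```

```text
time_s: 3.97
tcp_pos: [489.4, -1.9, 51.7]
eef_rot: [0.0, 0.641, 0.768, -0.0]
ft_force: [-0.6, 0.2, -0.6]
gripper_width: 0.6
guide [-6.2  25.12 51.7 ] push f along +y guide 0.26 f [-0.57  0.16 -0.63] 3.9667
```

```bash
python3 -m inch '[0,0.0004,-0.002,0,0,0,0, 0,0.0007,-0.004,0,0,0,0, 0,0.0011,-0.006,0,0,0,0, 0,0.0014,-0.008,0,0,0,0, 0,0.0018,-0.010,0,0,0,0, 0,0.0022,-0.012,0,0,0,0]'
python3 st.py
python3 -m inch '[0,0.0004,-0.002,0,0,0,0, 0,0.0007,-0.004,0,0,0,0, 0,0.0011,-0.006,0,0,0,0, 0,0.0014,-0.008,0,0,0,0, 0,0.0018,-0.010,0,0,0,0, 0,0.0022,-0.012,0,0,0,0]'
python3 st.py
python3 - <<'E'
from h import *
from station import imaging
save(imaging.camera("scene")['image'],'scene4.png',(160,120,410,300),3)
E
```

```text
time_s: 4.47
tcp_pos: [491.4, -12.8, 51.6]
eef_rot: [-0.0, 0.64, 0.768, 0.0]
ft_force: [-1.0, 2.3, -0.0]
gripper_width: 0.7
guide [-6.22 14.07 51.62] push f along +y guide 2.48 f [-0.97  2.34 -0.  ] 4.4667
time_s: 4.97
tcp_pos: [493.6, -25.2, 51.6]
eef_rot: [-0.0, 0.64, 0.768, -0.0]
ft_force: [-0.7, 2.2, -1.3]
gripper_width: 0.1
guide [-6.21  1.47 51.61] push f along +y guide 2.27 f [-0.7   2.18 -1.33] 4.9667
```

View pics/scene4.png

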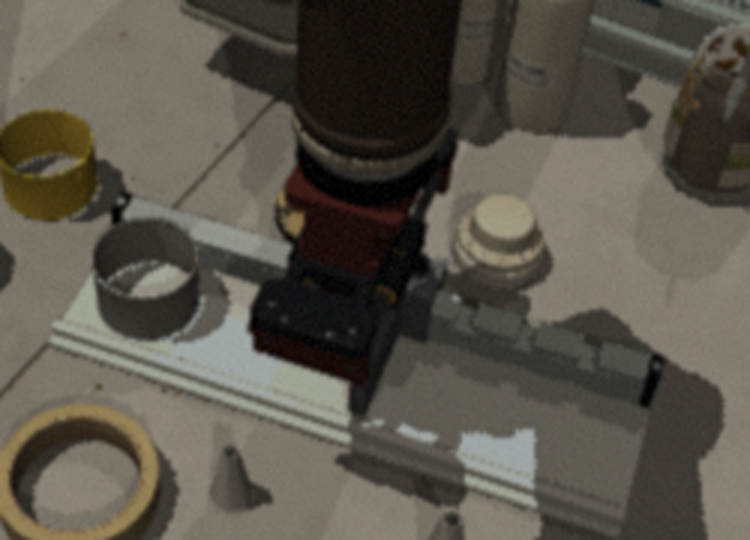

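```bash
python3 -m inch '[0,0.0004,-0.002,0,0,0,0, 0,0.0007,-0.004,0,0,0,0, 0,0.0011,-0.006,0,0,0,0, 0,0.0014,-0.008,0,0,0,0, 0,0.0018,-0.010,0,0,0,0, 0,0.0022,-0.012,0,0,0,0, 0,0.0025,-0.014,0,0,0,0, 0,0.0029,-0.016,0,0,0,0, 0,0.0033,-0.018,0,0,0,0, 0,0.0036,-0.020,0,0,0,0, 0,0.0040,-0.022,0,0,0,0, 0,0.0044,-0.024,0,0,0,0]'
python3 st.py
for i in 1 2; do :; done
python3 -m inch '[0,0.0004,-0.002,0,0,0,0, 0,0.0007,-0.004,0,0,0,0]'; python3 st.py
python3 -m inch '[0,0.0004,-0.002,0,0,0,0]';python3 st.py
python3 -m inch '[0,0.0004,-0.002,0,0,0,0]';python3 st.py
python3 -m inch '[0,0.0004,-0.002,0,0,0,0]';python3 st.py
python3 -m inch '[0,0.0004,-0.002,0,0,0,0]';python3 st.py
```

```text
time_s: 6.02
tcp_pos: [498.1, -49.2, 51.7]
eef_rot: [-0.0, 0.64, 0.768, -0.0]
ft_force: [-1.5, 1.0, 0.6]
gripper_width: 0.7
guide [ -6.16 -22.99  51.65] push f along +y guide 1.28 f [-1.45  1.04  0.61] 6.0167
time_s: 6.18
tcp_pos: [498.8, -53.2, 51.7]
eef_rot: [-0.0, 0.64, 0.768, 0.0]
ft_force: [-0.6, 1.6, -0.3]
gripper_width: 0.2
guide [ -6.16 -27.05  51.65] push f along +y guide 1.73 f [-0.64  1.64 -0.31] 6.1833
time_s: 6.27
tcp_pos: [499.2, -55.3, 51.6]
eef_rot: [0.0, 0.64, 0.768, -0.0]
ft_force: [-1.5, 0.5, -0.3]
gripper_width: 0.4
guide [ -6.13 -29.19  51.62] push f along +y guide 0.79 f [-1.53  0.53 -0.32] 6.2667
time_s: 6.35
tcp_pos: [499.7, -57.4, 51.6]
eef_rot: [0.0, 0.64, 0.768, -0.0]
ft_force: [-0.8, -0.0, 0.3]
gripper_width: 0.5
guide [ -6.03 -31.35  51.62] push f along +y guide 0.12 f [-0.85 -0.03  0.31] 6.35
time_s: 6.43
tcp_pos: [500.4, -59.5, 51.7]
eef_rot: [0.0, 0.64, 0.768, 0.0]
ft_force: [1.1, -0.0, 0.1]
gripper_width: 0.5
guide [ -5.74 -33.56  51.73] push f along +y guide -0.21 f [ 1.1  -0.01  0.06] 6.4333
time_s: 6.52
tcp_pos: [500.5, -60.6, 51.7]
eef_rot: [-0.0, 0.64, 0.768, 0.0]
ft_force: [-1.4, 7.1, 3.2]
gripper_width: 0.3
guide [ -5.77 -34.64  51.71] push f along +y guide 7.26 f [-1.42  7.12  3.21] 6.5167
```

```bash
python3 -m inch '[0,0.0002,-0.001,0,0,0,0]';python3 st.py
python3 -m inch '[0,0.0002,-0.001,0,0,0,0]';python3 st.py
python3 -m inch '[0,0.0002,-0.001,0,0,0,0]';python3 st.py
python3 -m inch '[0,0.0002,-0.001,0,0,0,0]';python3 st.py
```

```text
time_s: 6.6
tcp_pos: [500.6, -60.8, 51.7]
eef_rot: [-0.001, 0.64, 0.768, 0.001]
ft_force: [-2.0, 7.0, 3.9]
gripper_width: 0.5
guide [ -5.77 -34.87  51.72] push f along +y guide 7.21 f [-2.    6.96  3.93] 6.6
time_s: 6.68
tcp_pos: [500.7, -61.5, 51.7]
eef_rot: [-0.001, 0.64, 0.769, 0.001]
ft_force: [-2.1, 6.6, 3.0]
gripper_width: 0.1
guide [ -5.77 -35.5   51.72] push f along +y guide 6.9 f [-2.08  6.63  3.  ] 6.6833
time_s: 6.77
tcp_pos: [500.9, -62.7, 51.7]
eef_rot: [-0.001, 0.64, 0.768, 0.0]
ft_force: [-1.2, 4.4, 2.5]
gripper_width: 0.3
guide [ -5.77 -36.72  51.73] push f along +y guide 4.54 f [-1.2   4.4   2.55] 6.7667
time_s: 6.85
tcp_pos: [501.2, -64.2, 51.7]
eef_rot: [-0.0, 0.64, 0.768, 0.0]
ft_force: [-1.7, 4.1, 2.6]
gripper_width: 0.5
guide [ -5.77 -38.31  51.7 ] push f along +y guide 4.38 f [-1.67  4.15  2.64] 6.85
```

```bash
python3 -m inch '[0,0.0003,-0.0015,0,0,0,0, 0,0.0005,-0.003,0,0,0,0, 0,0.0009,-0.005,0,0,0,0, 0,0.0013,-0.007,0,0,0,0, 0,0.0016,-0.009,0,0,0,0, 0,0.0020,-0.011,0,0,0,0, 0,0.0024,-0.013,0,0,0,0, 0,0.0027,-0.015,0,0,0,0, 0,0.0031,-0.017,0,0,0,0, 0,0.0034,-0.019,0,0,0,0, 0,0.0038,-0.021,0,0,0,0]'
python3 st.py
python3 -m inch '[0,0.0002,-0.001,0,0,0,0, 0,0.0004,-0.002,0,0,0,0, 0,0.0005,-0.003,0,0,0,0]'; python3 st.py
python3 -m inch '[0,0.0002,-0.001,0,0,0,0, 0,0.0004,-0.002,0,0,0,0]'; python3 st.py
```

```text
time_s: 7.77
tcp_pos: [505.2, -86.2, 51.7]
eef_rot: [0.0, 0.64, 0.768, 0.0]
ft_force: [0.6, 2.5, 1.5]
gripper_width: 0.4
guide [ -5.76 -60.63  51.69] push f along +y guide 2.35 f [0.56 2.49 1.48] 7.7667
time_s: 8.02
tcp_pos: [505.6, -89.1, 51.7]
eef_rot: [0.0, 0.64, 0.768, 0.0]
ft_force: [1.3, 1.9, 1.5]
gripper_width: 0.3
guide [ -5.85 -63.53  51.67] push f along +y guide 1.6 f [1.28 1.85 1.52] 8.0167
time_s: 8.18
tcp_pos: [506.0, -91.0, 51.7]
eef_rot: [0.0, 0.64, 0.768, 0.0]
ft_force: [0.5, 2.1, 1.0]
gripper_width: 0.6
guide [ -5.86 -65.51  51.65] push f along +y guide 2.01 f [0.53 2.14 0.99] 8.1833
```

```bash
python3 -m inch '[0,0.0002,-0.001,0,0,0,0, 0,0.0004,-0.002,0,0,0,0]'; python3 st.py
python3 -m inch '[0,0.0002,-0.001,0,0,0,0]'; python3 st.py
python3 -m inch '[0,0.0002,-0.001,0,0,0,0]'; python3 st.py
python3 -m inch '[0,0.0002,-0.001,0,0,0,0]'; python3 st.py
```

```text
time_s: 8.35
tcp_pos: [506.3, -93.1, 51.7]
eef_rot: [0.0, 0.64, 0.768, 0.0]
ft_force: [0.5, 2.0, 1.4]
gripper_width: 0.7
guide [ -5.89 -67.61  51.65] push f along +y guide 1.86 f [0.5  1.98 1.43] 8.35
time_s: 8.43
tcp_pos: [506.4, -94.2, 51.6]
eef_rot: [-0.0, 0.64, 0.768, -0.0]
ft_force: [0.7, 1.7, -0.0]
gripper_width: 0.4
guide [ -5.95 -68.71  51.62] push f along +y guide 1.52 f [ 0.72  1.68 -0.04] 8.4333
time_s: 8.52
tcp_pos: [506.6, -95.2, 51.6]
eef_rot: [-0.0, 0.64, 0.768, -0.0]
ft_force: [-0.1, 0.6, 0.9]
gripper_width: 0.4
guide [ -5.99 -69.79  51.6 ] push f along +y guide 0.61 f [-0.06  0.61  0.9 ] 8.5167
time_s: 8.6
tcp_pos: [506.7, -96.3, 51.6]
eef_rot: [-0.0, 0.64, 0.768, -0.0]
ft_force: [0.1, -0.3, -0.0]
gripper_width: 0.5
guide [ -6.05 -70.9   51.59] push f along +y guide -0.33 f [ 0.13 -0.31 -0.04] 8.6
```

```bash
python3 -m inch '[0,0.0002,-0.001,0,0,0,0, 0,0.0002,-0.001,0,0,0,0]'; python3 st.py
python3 -m inch '[0,-0.0018,0.010,0,0,0,0, 0,-0.0045,0.025,0,0,0,0, 0,-0.0062,0.034,0.02,0,0,0, 0,-0.0062,0.034,0.06,0,0,0, 0,-0.0062,0.034,0.10,0,0,0, 0,-0.0062,0.034,0.10,0,0,0]'; python3 st.py
python3 - <<'E'
from h import *
from station import imaging
p=imaging.camera("scene");im=p['image'].copy();im=cv2.resize(im,None,fx=4,fy=4,interpolation=cv2.INTER_CUBIC)
b=box(-41,33,-97,-85,11,56)
for a,c in((0,1),(0,2),(0,4),(7,6),(7,5),(7,3),(1,3),(1,5),(4,5),(4,6),(2,3),(2,6)):
    q=((proj(p,g2w(POSE,b[[a,c]]))+.5)*4).astype(int);cv2.line(im,tuple(map(int,q[0])),tuple(map(int,q[1])),(255,0,0),1)
save(im,'scene5.png',(780,660,1560,1240))
E
```

```text
time_s: 8.77
tcp_pos: [506.9, -97.6, 51.6]
eef_rot: [0.0, 0.641, 0.768, -0.0]
ft_force: [0.4, 0.1, -0.5]
gripper_width: 0.4
guide [ -6.13 -72.17  51.58] push f along +y guide -0.01 f [ 0.39  0.06 -0.53] 8.7667
time_s: 9.27
tcp_pos: [504.0, -62.8, 157.8]
eef_rot: [0.003, 0.64, 0.768, 0.003]
ft_force: [0.3, 0.2, 0.2]
gripper_width: 0.3
guide [ -2.71 -37.42 157.75] push f along +y guide 0.18 f [0.34 0.25 0.19] 9.2667
```

View pics/scene5.png

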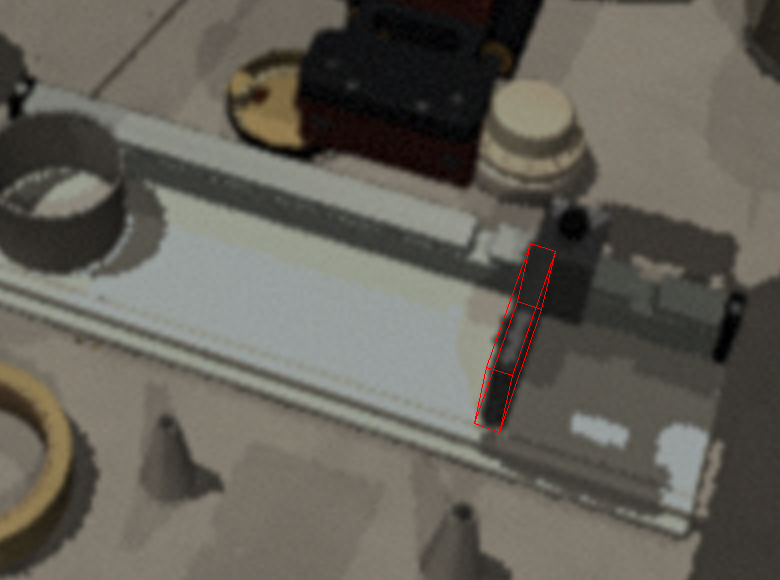

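Run:
```python
from h import *
from station import imaging,ctrl,finder
p=imaging.camera("top")
for l in("ring_mould","tape"):
    for d in finder.outline_of(p,l):
        ys,xs=np.nonzero(d['mask']);print(l,round(d['confidence'],2),d['pixel'],w2g(ray(p,((xs.min()+xs.max())/2,(ys.min()+ys.max())/2),45)).round(0))
save(p['image'],'top6.png',(90,150,390,310),2.6)
```

```text
ring_mould 0.85 [146.0, 195.9] [[ 67. 255.  45.]]
ring_mould 0.7 [208.7, 215.4] [[ -3. 148.  45.]]
ring_mould 0.57 [132.9, 252.1] [[-30. 291.  45.]]
ring_mould 0.42 [278.4, 158.0] [[125. -37.  45.]]
```

View pics/top6.png

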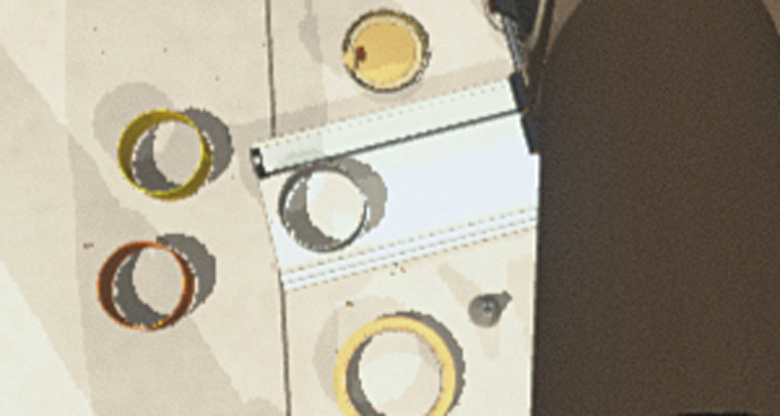

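Run:
```python
from h import *
import pickle
p=pickle.load(open('d.pkl','rb'))['top'][0]
for px,z in(((165,153),45),((147,285),45),((325,207),54),((280,207),54)):
    print(px,w2g(ray(p,(px[0]/2.6+90,px[1]/2.6+150),z)).round(1))
print(g2w(POSE,[[-4,213,150],[-4,208,150]]))
```

```text
(165, 153) [[ 68.  253.7  45. ]]
(147, 285) [[-30.6 289.2  45. ]]
(325, 207) [[ -7.3 140.1  54. ]]
(280, 207) [[  1.5 174.2  54. ]]
[[457.93132609 183.34258827 150.        ]
 [458.82647396 178.42336981 150.        ]]
```

```bash
python3 -m inch '[0.03,-0.005,0.025,0,0,0,0, 0.03,-0.010,0.05,0,0,0,0, 0.03,-0.015,0.08,0,0,0,0, 0.03,-0.020,0.11,0,0,0,0, 0.03,-0.026,0.14,0,0,0,0, 0.03,-0.032,0.17,0,0,0,0, 0.03,-0.038,0.20,0,0,0,0, 0.03,-0.042,0.225,0,0,0,0, 0.03,-0.044,0.241,0,0,0,0, 0.03,-0.044,0.241,0,0,0,0, 0.03,-0.044,0.241,0,0,0,0]'; python3 st.py
python3 - <<'E'
from h import *
from station import imaging
p=imaging.camera("wrist");save(p['image'],'wrist7.png',None,1.5)
E
```

```text
time_s: 10.38
tcp_pos: [455.8, 178.2, 150.2]
eef_rot: [-0.0, 0.64, 0.769, -0.001]
ft_force: [0.7, -0.5, -0.5]
gripper_width: 30.0
guide [ -6.98 208.3  150.21] push f along +y guide -0.64 f [ 0.65 -0.53 -0.52] 10.3833
```

View pics/wrist7.png

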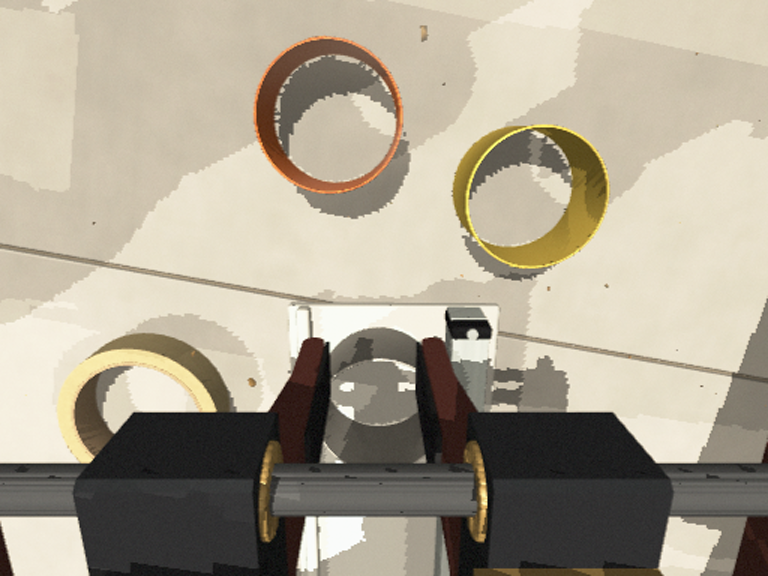

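Run:
```python
from h import *
from station import imaging
p=imaging.camera("wrist")
for px,z in(((373,327),54),((373,359),54),((394,303),8),((292,303),8)): print(w2g(ray(p,(px[0]/1.5,px[1]/1.5),z)))
print(proj(p,g2w(POSE,[[-7,208,128],[-22,218,128]]))*1.5)
```

```text
[[ -7.03500979 192.86957182  54.        ]]
[[ -7.01555615 175.25001978  54.        ]]
[[  5.37272002 189.88037165   8.        ]]
[[-55.06389656 189.79519335   8.        ]]
[[372.99016063 364.38998123]
 [330.06571639 338.22109821]]
```

```bash
python3 -m inch '[0.03,0,0,-0.025,0,0,0, 0.03,0,0,-0.05,0,0,0, 0.03,0,0,-0.075,0,0,0, 0.03,0,0,-0.095,0,0,0, 0.03,0,0,-0.108,0,0,0, 0.03,0,0,-0.108,0,0,0, 0.03,0,0,-0.108,0,0,0]'; python3 st.py
python3 - <<'E'
from h import *
from station import imaging
p=imaging.camera("scene");save(p['image'],'scene8.png',(100,120,400,320),2.6)
E
```

```text
time_s: 11.07
tcp_pos: [456.7, 176.4, 43.2]
eef_rot: [-0.0, 0.641, 0.767, -0.001]
ft_force: [0.1, -0.3, 0.6]
gripper_width: 30.1
guide [ -6.44 206.37  43.19] push f along +y guide -0.36 f [ 0.09 -0.35  0.57] 11.0667
```

View pics/scene8.png

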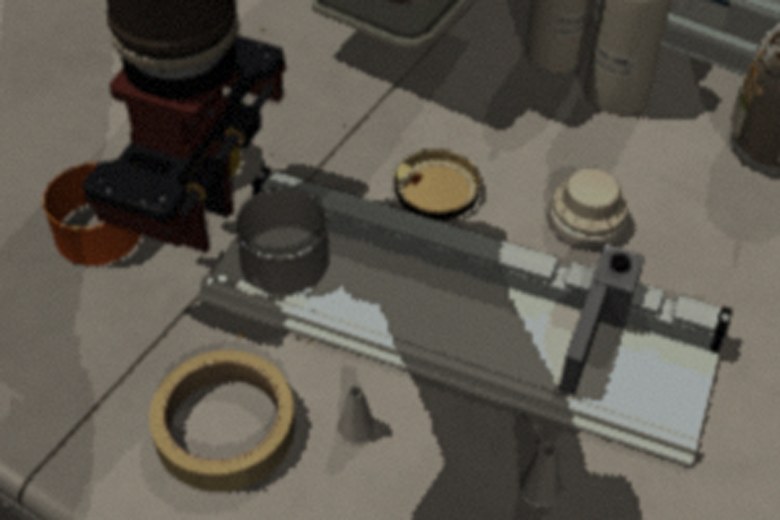

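```bash
python3 -m inch '[0.03,0.0005,-0.003,0,0,0,0, 0.03,0.0011,-0.006,0,0,0,0, 0.03,0.0016,-0.009,0,0,0,0, 0.03,0.0022,-0.012,0,0,0,0, 0.03,0.0027,-0.015,0,0,0,0, 0.03,0.0033,-0.018,0,0,0,0, 0.03,0.0038,-0.021,0,0,0,0, 0.03,0.0042,-0.023,0,0,0,0, 0.03,0.0045,-0.025,0,0,0,0, 0.03,0.0049,-0.027,0,0,0,0, 0.03,0.0053,-0.029,0,0,0,0, 0.03,0.0056,-0.031,0,0,0,0]'; python3 st.py
python3 -m inch '[0.03,0.0005,-0.003,0,0,0,0, 0.03,0.0011,-0.006,0,0,0,0, 0.03,0.0016,-0.009,0,0,0,0, 0.03,0.0022,-0.012,0,0,0,0, 0.03,0.0027,-0.015,0,0,0,0, 0.03,0.0033,-0.018,0,0,0,0, 0.03,0.0038,-0.021,0,0,0,0, 0.03,0.0044,-0.024,0,0,0,0, 0.03,0.0049,-0.027,0,0,0,0, 0.03,0.0055,-0.030,0,0,0,0, 0.03,0.0060,-0.033,0,0,0,0]'; python3 st.py
python3 - <<'E'
from h import *
from station import imaging
p=imaging.camera("scene");save(p['image'],'scene9.png',(100,120,400,320),2.6)
E
```

```text
time_s: 12.12
tcp_pos: [462.6, 147.0, 43.7]
eef_rot: [0.0, 0.64, 0.768, 0.0]
ft_force: [0.4, 0.3, 0.9]
gripper_width: 30.3
guide [ -5.9  176.41  43.68] push f along +y guide 0.19 f [0.39 0.26 0.89] 12.1167
time_s: 13.03
tcp_pos: [468.6, 113.7, 43.7]
eef_rot: [0.0, 0.64, 0.768, 0.0]
ft_force: [0.6, 0.8, 0.0]
gripper_width: 30.2
guide [ -6.   142.58  43.66] push f along +y guide 0.68 f [0.63 0.8  0.04] 13.0333
```

View pics/scene9.png

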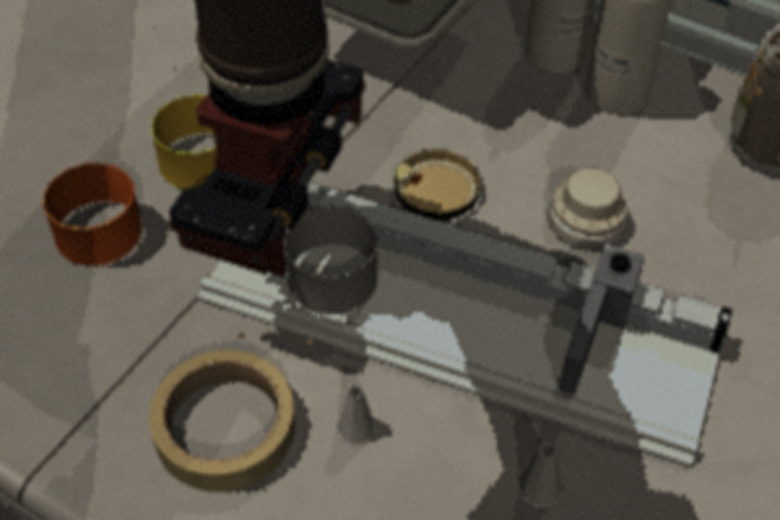

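```bash
python3 -m inch '[0.03,0.0005,-0.003,0,0,0,0, 0.03,0.0011,-0.006,0,0,0,0, 0.03,0.0016,-0.009,0,0,0,0, 0.03,0.0022,-0.012,0,0,0,0, 0.03,0.0027,-0.015,0,0,0,0, 0.03,0.0033,-0.018,0,0,0,0, 0.03,0.0038,-0.021,0,0,0,0, 0.03,0.0044,-0.024,0,0,0,0, 0.03,0.0049,-0.027,0,0,0,0, 0.03,0.0055,-0.030,0,0,0,0, 0.03,0.0060,-0.033,0,0,0,0, 0.03,0.0066,-0.036,0,0,0,0]'; python3 st.py
python3 -m inch '[0.03,0.0005,-0.003,0,0,0,0, 0.03,0.0011,-0.006,0,0,0,0, 0.03,0.0016,-0.009,0,0,0,0, 0.03,0.0022,-0.012,0,0,0,0, 0.03,0.0027,-0.015,0,0,0,0, 0.03,0.0033,-0.018,0,0,0,0, 0.03,0.0038,-0.021,0,0,0,0, 0.03,0.0044,-0.024,0,0,0,0, 0.03,0.0049,-0.027,0,0,0,0, 0.03,0.0055,-0.030,0,0,0,0, 0.03,0.0060,-0.033,0,0,0,0, 0.03,0.0066,-0.036,0,0,0,0]'; python3 st.py
python3 -m inch '[0.03,0.0005,-0.003,0,0,0,0, 0.03,0.0011,-0.006,0,0,0,0, 0.03,0.0016,-0.009,0,0,0,0, 0.03,0.0022,-0.012,0,0,0,0, 0.03,0.0027,-0.015,0,0,0,0, 0.03,0.0033,-0.018,0,0,0,0, 0.03,0.0038,-0.021,0,0,0,0, 0.03,0.0044,-0.024,0,0,0,0, 0.03,0.0049,-0.027,0,0,0,0, 0.03,0.0055,-0.030,0,0,0,0, 0.03,0.0060,-0.033,0,0,0,0, 0.03,0.0066,-0.036,0,0,0,0]'; python3 st.py
python3 - <<'E'
from h import *
from station import imaging
p=imaging.camera("scene");save(p['image'],'scene10.png',(200,160,400,300),4)
E
```

```text
time_s: 14.08
tcp_pos: [475.1, 77.7, 43.6]
eef_rot: [-0.0, 0.64, 0.768, -0.0]
ft_force: [-0.8, 1.9, 0.5]
gripper_width: 30.3
guide [ -6.04 106.01  43.63] push f along +y guide 1.96 f [-0.75  1.85  0.52] 14.0833
time_s: 15.08
tcp_pos: [481.7, 41.7, 43.6]
eef_rot: [-0.0, 0.64, 0.768, 0.0]
ft_force: [0.6, 0.8, 0.0]
gripper_width: 29.8
guide [-5.94 69.39 43.65] push f along +y guide 0.67 f [0.6  0.79 0.03] 15.0833
time_s: 16.08
tcp_pos: [488.3, 5.7, 43.7]
eef_rot: [0.0, 0.64, 0.768, 0.0]
ft_force: [0.0, 0.1, 0.1]
gripper_width: 29.7
guide [-5.88 32.8  43.65] push f along +y guide 0.1 f [0.01 0.1  0.12] 16.0833
```

View pics/scene10.png

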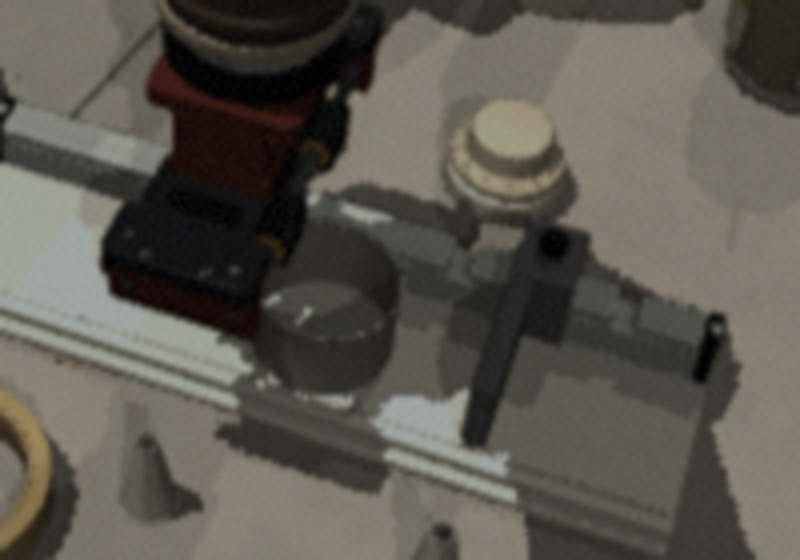

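```bash
python3 -m inch '[0.03,0.0005,-0.003,0,0,0,0, 0.03,0.0011,-0.006,0,0,0,0, 0.03,0.0016,-0.009,0,0,0,0, 0.03,0.0022,-0.012,0,0,0,0, 0.03,0.0027,-0.015,0,0,0,0, 0.03,0.0033,-0.018,0,0,0,0, 0.03,0.0037,-0.020,0,0,0,0, 0.03,0.0040,-0.022,0,0,0,0, 0.03,0.0044,-0.024,0,0,0,0, 0.03,0.0047,-0.026,0,0,0,0, 0.03,0.0049,-0.027,0,0,0,0, 0.03,0.0051,-0.028,0,0,0,0]'; python3 st.py
python3 - <<'E'
from h import *
from station import imaging
p=imaging.camera("scene");save(p['image'],'scene11.png',(250,160,390,265),5.6)
E
```

```text
time_s: 17.13
tcp_pos: [493.4, -22.1, 43.7]
eef_rot: [0.0, 0.64, 0.768, 0.0]
ft_force: [-0.5, 0.9, 0.5]
gripper_width: 30.2
guide [-5.87  4.47 43.67] push f along +y guide 0.94 f [-0.55  0.85  0.46] 17.1333
```

View pics/scene11.png

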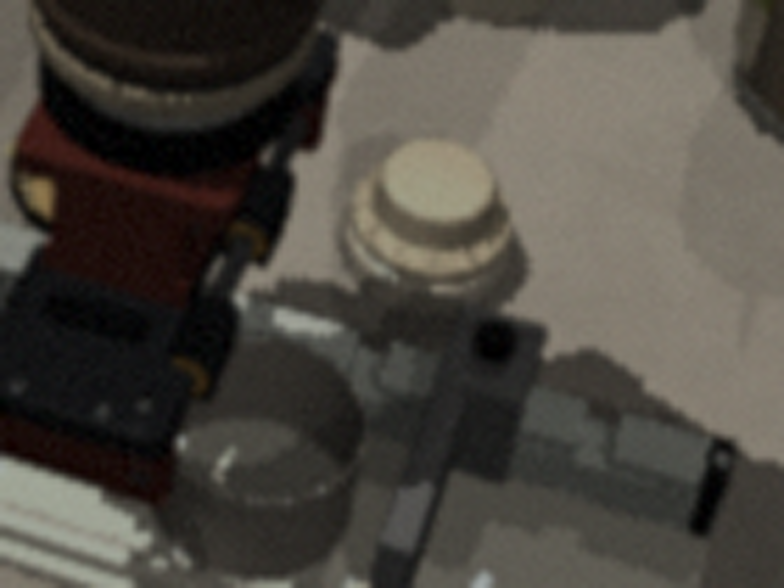

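```bash
python3 -m inch '[0.03,0.0002,-0.001,0,0,0,0, 0.03,0.0004,-0.002,0,0,0,0, 0.03,0.0005,-0.003,0,0,0,0, 0.03,0.0007,-0.004,0,0,0,0, 0.03,0.0009,-0.005,0,0,0,0, 0.03,0.0011,-0.006,0,0,0,0, 0.03,0.0013,-0.007,0,0,0,0]'; python3 st.py
python3 -m inch '[0.03,0.0001,-0.0005,0,0,0,0, 0.03,0.0002,-0.001,0,0,0,0]'; python3 st.py
python3 -m inch '[0.03,0.0001,-0.0005,0,0,0,0, 0.03,0.0002,-0.001,0,0,0,0]'; python3 st.py
python3 - <<'E'
from h import *
from station import imaging
p=imaging.camera("scene");save(p['image'],'scene12.png',(250,160,390,265),5.6)
E
```

```text
time_s: 17.77
tcp_pos: [494.7, -29.1, 43.6]
eef_rot: [-0.0, 0.64, 0.768, -0.0]
ft_force: [-0.9, 0.6, 1.3]
gripper_width: 30.2
guide [-5.85 -2.59 43.64] push f along +y guide 0.76 f [-0.88  0.61  1.33] 17.7667
time_s: 17.93
tcp_pos: [494.9, -30.1, 43.6]
eef_rot: [-0.0, 0.64, 0.768, -0.0]
ft_force: [0.6, 1.4, 0.6]
gripper_width: 29.9
guide [-5.84 -3.62 43.65] push f along +y guide 1.26 f [0.6  1.39 0.56] 17.9333
time_s: 18.1
tcp_pos: [495.1, -31.0, 43.6]
eef_rot: [-0.0, 0.64, 0.768, -0.0]
ft_force: [-0.9, -0.1, -0.2]
gripper_width: 30.0
guide [-5.83 -4.56 43.63] push f along +y guide 0.04 f [-0.92 -0.13 -0.23] 18.1
```

View pics/scene12.png

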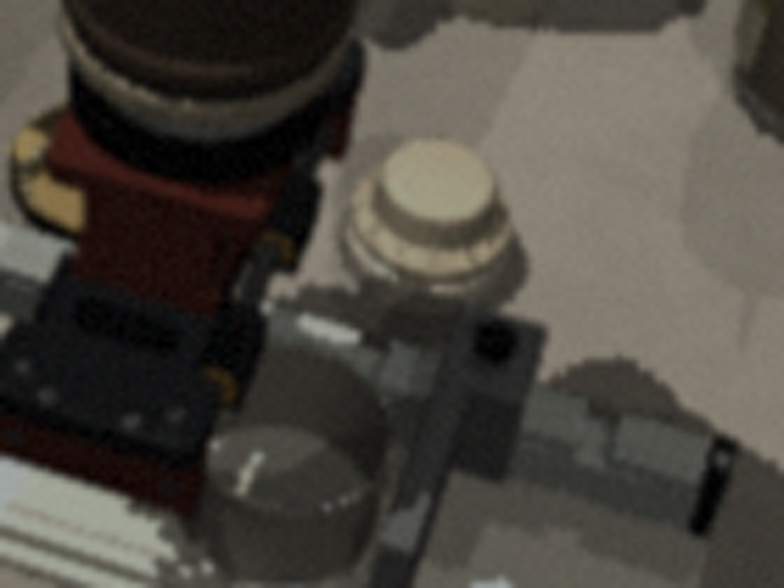

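```bash
for i in 1; do :; done
python3 -m inch '[0.03,0.0001,-0.0005,0,0,0,0]' >/dev/null; python3 st.py
python3 -m inch '[0.03,0.0001,-0.0005,0,0,0,0]' >/dev/null; python3 st.py
python3 -m inch '[0.03,0.0001,-0.0005,0,0,0,0]' >/dev/null; python3 st.py
python3 -m inch '[0.03,0.0001,-0.0005,0,0,0,0]' >/dev/null; python3 st.py
```

```text
guide [-5.8  -5.02 43.66] push f along +y guide 0.6 f [1.03 0.8  0.2 ] 18.2333
guide [-5.77 -5.55 43.65] push f along +y guide 1.5 f [-0.35  1.46  1.25] 18.3167
guide [-5.75 -6.08 43.67] push f along +y guide 0.8 f [0.31 0.87 0.02] 18.4
guide [-5.77 -6.6  43.65] push f along +y guide 1.27 f [-0.14  1.27  1.  ] 18.4833
```

```bash
python3 -m inch '[0.03,0.0001,-0.0005,0,0,0,0]' >/dev/null; python3 st.py
python3 -m inch '[0.03,0.0001,-0.0005,0,0,0,0]' >/dev/null; python3 st.py
python3 -m inch '[0.03,0.0001,-0.0005,0,0,0,0]' >/dev/null; python3 st.py
python3 - <<'E'
from h import *
from station import imaging
p=imaging.camera("scene");save(p['image'],'scene13.png',(250,160,390,265),5.6)
E
```

```text
guide [-5.75 -7.13 43.66] push f along +y guide 0.85 f [0.06 0.88 0.67] 18.5667
guide [-5.74 -7.66 43.67] push f along +y guide 0.96 f [-0.24  0.93 -0.15] 18.65
guide [-5.72 -8.17 43.68] push f along +y guide 0.14 f [-0.81 -0.    1.2 ] 18.7333
```

View pics/scene13.png

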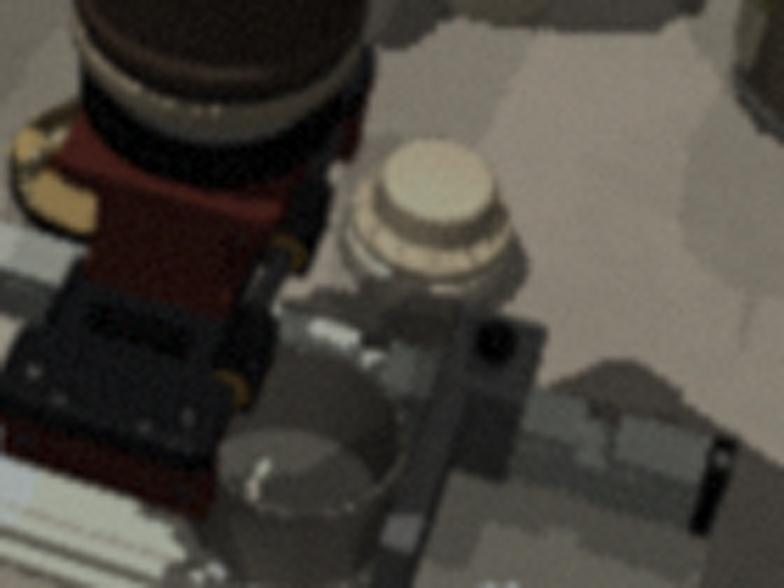

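Close; still no contact force. Continue in half-millimetre rows.

```bash
python3 -m inch '[0.03,0.0001,-0.0005,0,0,0,0]' >/dev/null; python3 st.py
python3 -m inch '[0.03,0.0001,-0.0005,0,0,0,0]' >/dev/null; python3 st.py
python3 -m inch '[0.03,0.0001,-0.0005,0,0,0,0]' >/dev/null; python3 st.py
```

```text
guide [-5.72 -8.6  43.65] push f along +y guide 1.44 f [-0.49  1.37 -0.04] 18.8667
guide [-5.74 -9.15 43.63] push f along +y guide 1.36 f [0.05 1.39 0.6 ] 18.95
guide [-5.71 -9.67 43.67] push f along +y guide 1.04 f [-0.19  1.02  0.8 ] 19.0333
```

```bash
python3 -m inch '[0.03,0.0001,-0.0004,0,0,0,0]' >/dev/null; python3 st.py
python3 -m inch '[0.03,0.0001,-0.0004,0,0,0,0]' >/dev/null; python3 st.py
python3 - <<'E'
from h import *
from station import imaging
p=imaging.camera("scene");save(p['image'],'scene14.png',(250,160,390,265),5.6)
E
```

```text
guide [ -5.71 -10.08  43.65] push f along +y guide 2.08 f [-1.49  1.84  0.33] 19.1167
guide [ -5.71 -10.16  43.63] push f along +y guide 2.13 f [-1.03  1.98  0.57] 19.2
```

View pics/scene14.png

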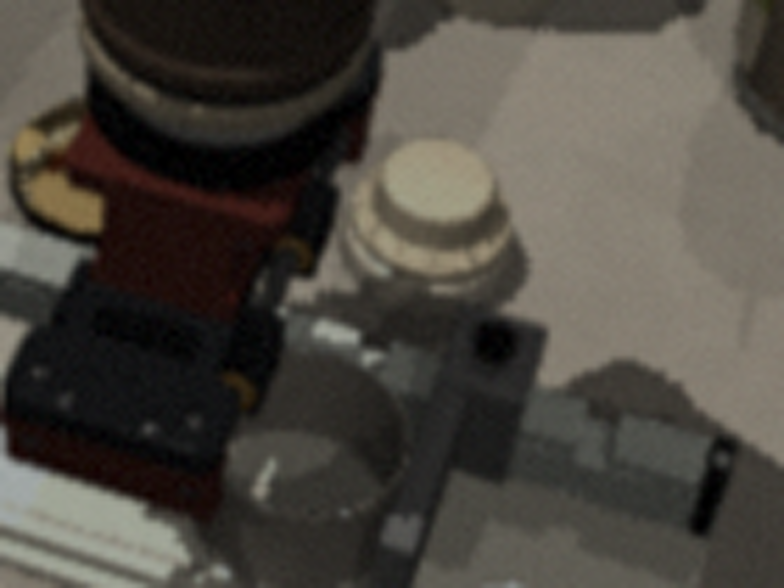

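```bash
python3 -m inch '[0.03,0.00005,-0.0002,0,0,0,0]' >/dev/null; python3 st.py
python3 -m inch '[0.03,0.00003,-0.0002,0,0,0,0]' >/dev/null; python3 st.py
```

```text
guide [ -5.73 -10.21  43.59] push f along +y guide 3.15 f [0.48 3.29 1.26] 19.3333
guide [ -5.71 -10.31  43.61] push f along +y guide 4.01 f [-0.65  3.96  0.5 ] 19.4167
```

```bash
python3 -m inch '[0.03,-0.0001,0.0005,0,0,0,0, 0.03,-0.0002,0.001,0,0,0,0, 0.03,-0.0005,0.003,0,0,0,0, 0.03,-0.0013,0.007,0,0,0,0, 0.03,-0.0027,0.015,0,0,0,0, 0.03,-0.0047,0.026,0,0,0,0, 0.03,-0.0072,0.04,0,0,0,0, 0.03,-0.0072,0.04,0,0,0,0, 0.03,-0.0072,0.04,0.03,0,0,0, 0.03,-0.0072,0.04,0.06,0,0,0, 0.03,-0.0072,0.04,0.10,0,0,0, 0.03,-0.0072,0.04,0.14,0,0,0]'
python3 -m inch '[0.03,-0.005,0.03,0.03,0,0,0, 0.03,-0.010,0.06,0.06,0,0,0, 0.03,-0.020,0.09,0.07,0,0,0, 0.03,-0.030,0.12,0.07,0,0,0, 0.03,-0.04,0.15,0.07,0,0,0, 0.03,-0.06,0.18,0.07,0,0,0, 0.03,-0.08,0.21,0.07,0,0,0, 0.03,-0.08,0.24,0.07,0,0,0, 0.03,-0.08,0.24,0.07,0,0,0]'
python3 - <<'E'
from h import *
from station import imaging
p=imaging.camera("scene");save(p['image'],'scene15.png',(230,150,400,275),4.5)
p=imaging.camera("top");save(p['image'],'top15.png',(200,150,400,290),4)
E
```

```text
time_s: 20.42
tcp_pos: [488.3, 2.7, 184.8]
eef_rot: [-0.0, 0.64, 0.768, -0.001]
ft_force: [0.9, -0.3, -0.2]
gripper_width: 30.2
time_s: 21.17
tcp_pos: [407.2, 248.8, 253.8]
eef_rot: [-0.001, 0.637, 0.771, 0.001]
ft_force: [-0.3, 0.2, -0.4]
gripper_width: 30.3
```

View pics/scene15.png

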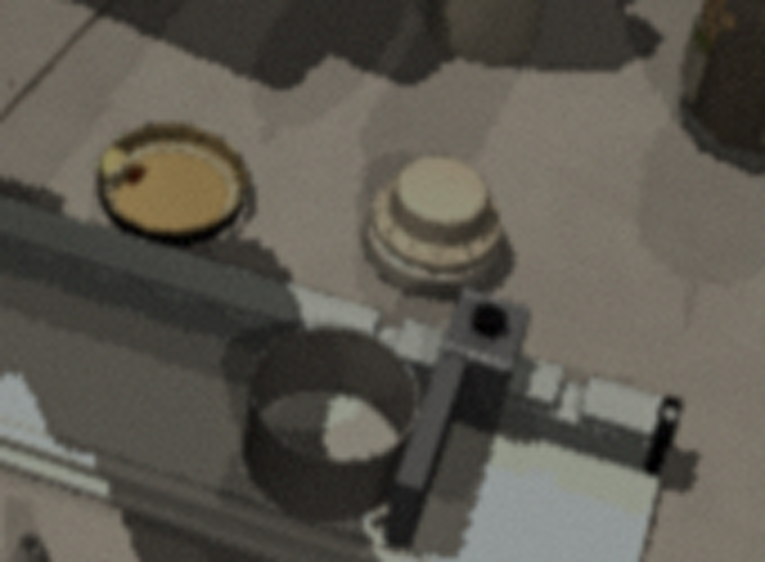

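View pics/top15.png

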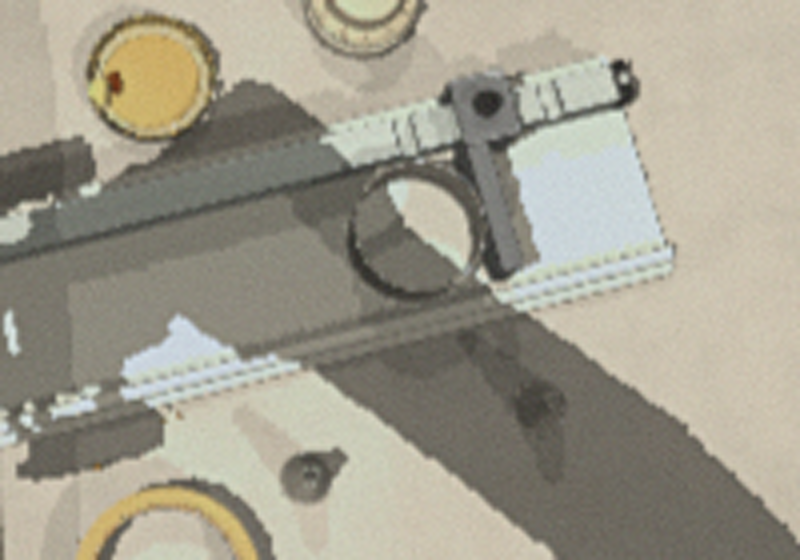

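```bash
python3 -c "
from station import sign_off
print(sign_off())"
```

```text
the job is handed in; nothing more can be done
None
```

The job is done and handed in at about 21 s: the stop is in the second notch and the ring mould stands against it.

- **Stop:** I pushed it with the closed fingertips over the first notch, where the push dipped to about 0 N and then took about 7 N to leave. I stopped when the push dipped to about 0 N again at the second notch. The pictures show the first notch free on its left and the third free on its right.
- **Ring mould:** I pushed it along the channel with the fingers 30 mm apart and finished in steps of 0.5 mm or less. The contact force rose to about 4 N and the tool stopped moving forward. That stayed below the roughly 5 N the stop needs to leave its notch. I then pulled straight back and moved the arm clear.
- **Last checks:** In the final scene and top views the mould is upright and touching the stop plate, and the stop is still between the first and third notches. The nozzles and the timer look unmoved. Only the tape's edge shows in the final pictures, and I did not re-measure any of the bystanders. A gap of under about 1 mm between mould and stop would not show in the pictures, so contact rests on the force reading. No check failed or disagreed.

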